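# Pull the big knob off the dough sheeter's control box

### The job

The dough sheeter's control box is lying on the bench for its wash-down. Take the C-shaped puller by its wooden grip, hook its fork under the big mushroom knob (the largest of the three) and pull straight up until the knob comes right off its spindle, without touching the knob with the fingers. Carry the knob on the puller to the small sheet pan, lower both in until the puller stands on the pan's floor, and let go there.

Things in the scene. Friction and masses are not known exactly. Their poses are not given: they have to be found in the camera images.
- puller: C-shaped steel puller, 0.2 kg, standing on its fork. Origin on its underside, below the grip's middle; z up, open mouth to +x. Fork: two tines, z 0 to 6 mm, x -45 to 40, y 20 to 34 and -34 to -20 (slot 40 mm wide, open at +x); a lip 3 mm higher at each tip (x 36 to 40). Back plate x -51 to -45, 68 wide, 70 high. Top arm 20 wide, z 62 to 70, x -48 to 12.
- puller_grip (a point): middle of the puller's upright wooden grip, 96 mm above its underside; the grip is 24 mm in x, 20 mm in y and stands from z 70 to 122 mm. Take it from above, across its y width.
- knob: the big black mushroom knob on its spindle, 0.06 kg: square hub 22 mm wide, z 0 to 28 mm, under a round head 64 mm across, z 28 to 44. Origin: middle of the hub's underside, at first on the control box's top, so the fork has 28 mm of height under the head. Comes off straight up against roughly 5 to 12 N; clear of the spindle once raised 18 mm.
- knob_mid (a point): the big knob's middle, on its axis 30 mm above the hub's underside. Once off, the knob rides on the fork by the underside of its head; when the fork is lowered onto a flat floor the hub meets it first and the knob stands there.
- spindle: fixed spindle under the big knob, 12 mm square, 18 high; origin at its foot, in the control box's top, 45 mm above the bench. Box: 120 mm along this x, 270 along y. Its three knob places lie in a row along y, 85 mm apart, mid-x; the others hold a small round knob (36 across, 24 high) and a bar knob (42 across, 26 high), both black, fixed. The way in along +x is free.
- tray: small aluminium sheet pan, fixed, 240 mm (x) by 180 mm (y), walls 4 mm thick and 22 mm high, floor 4 mm above the bench; origin at the middle of its underside, z up. It lies on one side of the control box, the puller on the other.
Mind the look-alikes: they are no part of the job. Leave any black look-alike of the puller alone.

How it is judged:
By the outcome, as a careful person would: the job done as asked, in the order asked, and still so for the second after the job is handed in, with the robot touching nothing.
It also fails if it takes over 64 s, if anything falls off the work surface, if the arm or the gripper's body presses on something with over 40 N, if the wrist force passes 120 N, or if a joint passes its speed limit or range.

### The arm

A 6-joint arm with a two-finger parallel gripper is mounted at the origin on the work surface. World frame = base frame: x ahead of the robot, y to its left, z up, the work surface at z = 0. Lengths are in mm, angles in rad, forces in N, time in s.
With the tool pointing down it reaches from about 375 to 825 mm from the base axis. Payload 5.5 kg.
Tool frame: the origin (TCP) lies at the very end of the fingers, on their centre line; the grasp point (between the pads) lies 19 mm behind it; z points along the fingers, y is the line along which they close (so a half turn about z gives the same grasp; the last joint's range is limited). The gripper opens to 85 mm and grips with 20 to 120 N. Pads are 22 mm wide; open, the fingers measure 114 mm over their backs; the gripper's body (76 mm by 85 mm) begins 54 mm behind the grasp point. The pads swing forward as they close: fully open they stand 13 mm farther back than shut.
Start: joints at [1.182, 0.314, -0.047, 1.21, 0, 1.571], TCP at [227.443, 555.216, 231.299] pointing down, gripper open.
Joint ranges: [-2.67, 2.67], [-0.69, 1.73], [-1.03, 1.25], [-2.08, 2.16], [-1.42, 1.45], [-3.14, 3.14]. Speed limits (rad/s): [2.39, 2.39, 3.01, 3.14, 3.14, 3.14].

### API

Orientations are given as a unit quaternion [x, y, z, w].
In Python, from rig import env, viewer, job gives the robot as it stands. The module is installed in compiled form; this text tells all that it offers.
- The arm moves only by the tool play_rows, never from a script. Its arguments are lists of equal length, an entry for each row: "dp": the shift along the tool's x, y, z in mm, a list of three; "turn": the turn, a rotation vector about the tool's x, y, z in rad, a list of three; "claw": the gripper's target within -1 to 1 (fully open at 1, half-way at 0, shut at -1). A call has 1 to 12 rows; each row is the pose to reach, as a shift and turn from the pose commanded when the call began, along the tool's axes at that moment; what a row does not reach only later rows make up. A row lasts 1/10 s, in which the tool goes at most 50 mm and 8.59 degrees, less where a joint would pass 70% of its speed; a pose out of reach is approached as far as the arm can. A call with a gripper value outside its range is refused whole. The fingers move at their own pace and stop on an object; the grip force is fixed at half the most. Time passes only in rows, so rows that repeat a pose let the fingers close. It gives the time, the measured TCP pose, the force, the opening and the grip force at its end, in the units of the state.
- env.observe(): the state, without advancing time (a new reading comes with each control period).
- viewer.capture(name): name is "scene" or "top" or "wrist"; returns the picture (420x560x3 uint8, blue, green, red); there is no depth.
- viewer.get_calibration(name): a dict with "vfov" (degrees; the focal length in pixels is half the picture's height over the tangent of half this angle, whatever the lens; pixels are square), "cx", "cy" (the principal point, pixels), "extrinsics" (4x4, takes a point from world to camera coordinates); the wrist camera has in their place "T_tool_cam" (4x4, takes a point from camera to tool coordinates, whose origin is the TCP and whose axes are the flange's). Camera axes: x right, y up, looking along -z (the intrinsics and any distortion apply to the point x, -y, -z); pixel columns grow to the right and rows downward; lengths in mm; the calibration is good to about 2 mm. A picture is of the moment at which its call begins: read the wrist's pose just before it. get_calibration takes no time and is no camera call.
- job.close_job(): hands the job in; it is judged then, once.
The state is a dict: "clock": time; "joint_pos": joint angles; "joint_velocities": joint speeds; "joint_torque": joint torques, N m; "tcp_pos": TCP position; "ee_rot": TCP orientation; "contact_force": force on the tool from outside, world axes, zero at the start; "wrist_torque": the same for the moment, N m; "finger_gap": opening from 0.0 (shut) to 1.0 (fully open); "grip_force": force on a finger pad.
Only numpy, scipy, OpenCV 4.12 (cv2) and the standard library are available. Lean on these libraries where they do the work, as an engineer would, in place of code of your own. Each camera call takes 0.05 s, during which the arm holds its last target. There are 200 camera calls.

## Working session

There is one attempt and no reset: what is moved stays moved. The work goes in short steps, Python scripts to look and compute and a tool call to move; the robot and the scene stay as the last step left them, time stands still between calls to the robot, and variables do not carry over. Pictures are saved under pics/ and viewed, at most 10 in all, crops included, and the job is handed in when it is done.

Besides the shell and the picture viewer there is one more tool, called after "Emit:" as name(argument=value, ...) on one line, values as JSON. play_rows: Moves the arm, as the interface text tells. Its arguments: {"type":"object","properties":{"dp":{"type":"array","items":{"type":"array","items":{"type":"number"}}},"turn":{"type":"array","items":{"type":"array","items":{"type":"number"}}},"claw":{"type":"array","items":{"type":"number"}}},"required":["dp","turn","claw"]}

```bash
mkdir -p pics; python3 - <<'E'
from rig import env,viewer,job
import cv2,numpy as np
for n in("scene","top"):
    cv2.imwrite(f"pics/{n}0.png",viewer.capture(n)); c=viewer.get_calibration(n); print(n,c)
print(viewer.get_calibration("wrist")); s=env.observe(); print(s)
E
```

```text
scene {'vfov': 50.12687816676042, 'cx': 287.2548479476668, 'cy': 200.8272639209698, 'extrinsics': array([[ 5.57199982e-01,  8.30086923e-01, -2.19972776e-02,
        -2.49983997e+02],
       [-4.65789411e-01,  3.34374585e-01,  8.19288631e-01,
         1.64084756e+02],
       [ 6.87436110e-01, -4.46261511e-01,  5.72959212e-01,
        -1.35752967e+03],
       [ 0.00000000e+00,  0.00000000e+00,  0.00000000e+00,
         1.00000000e+00]])}
top {'vfov': 44.83111788327805, 'cx': 280.837890936119, 'cy': 207.924568018524, 'extrinsics': array([[ 4.39711907e-02, -9.99024969e-01, -3.95545012e-03,
        -1.57742434e+01],
       [ 9.72693623e-01,  4.19084170e-02,  2.28277901e-01,
        -5.14559608e+02],
       [-2.27889556e-01, -1.38850922e-02,  9.73587980e-01,
        -1.08737755e+03],
       [ 0.00000000e+00,  0.00000000e+00,  0.00000000e+00,
         1.00000000e+00]])}
{'vfov': 62.71105243747781, 'cx': 278.5362125645125, 'cy': 208.6196811158297, 'T_tool_cam': array([[-8.92760198e-04,  9.45752306e-01,  3.24887333e-01,
         8.49497360e+01],
       [ 9.99997094e-01,  1.57187333e-03, -1.82
[... 234 characters left out ...]
s': array([ 1.18198755e+00,  3.14109419e-01, -4.80050187e-02,  1.21021066e+00,
        2.14743845e-05,  1.57078297e+00]), 'joint_velocities': array([-0.00018897, -0.00212372,  0.00194991, -0.00171483, -0.00033705,
       -0.00047001]), 'joint_torque': array([-3.61878519e-04, -5.40765381e+01,  3.40541983e+01,  1.11907051e-02,
       -5.46443300e-05, -3.01402125e-06]), 'tcp_pos': array([227.24142458, 554.72192386, 230.53693158]), 'ee_rot': array([ 1.93175578e-01,  9.81163907e-01, -7.47908912e-04, -1.58205092e-04]), 'contact_force': array([ 0.16230012, -0.43684876, -0.28503658]), 'wrist_torque': array([-0.00540784,  0.00459678,  0.00387665]), 'grip_force': 0.0, 'finger_gap': 0.9979365462062403}
```

View pics/top0.png

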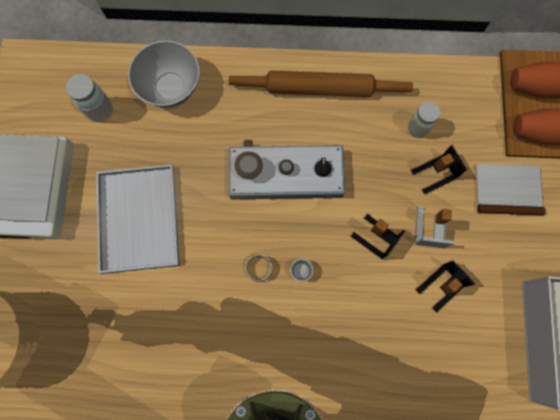

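View pics/scene0.png

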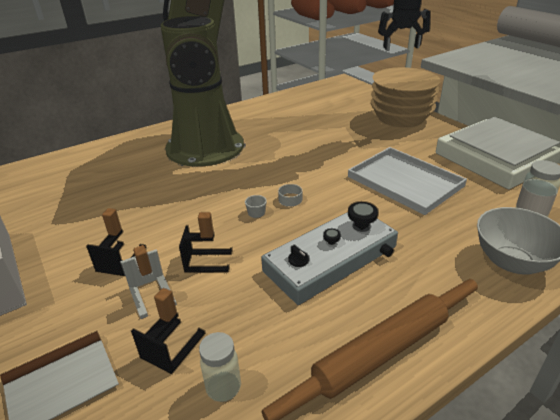

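Candidates for the puller in the top view are the steel one at (435,228) and black look-alikes at (380,235), (440,168) and (447,285), so I choose the steel one. Candidates for the big knob on the box are (248,165) large, (287,167) small round and (322,168) bar, so I choose (248,165). I'll check with one close crop.

```bash
python3 - <<'E'
import cv2,numpy as np
t=cv2.imread("pics/top0.png"); s=cv2.imread("pics/scene0.png")
a=cv2.resize(t[195:260,400:480],(400,325),interpolation=3)
b=cv2.resize(t[135:205,220:350],(400,215),interpolation=3)
c=cv2.resize(s[230:325,110:200],(400,422),interpolation=3)
L=np.vstack([a,b]); R=np.zeros((540,400,3),np.uint8); R[:422]=c
cv2.imwrite("pics/crop1.png",np.hstack([L,R]))
E
```

```text
(no output)
```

View pics/crop1.png

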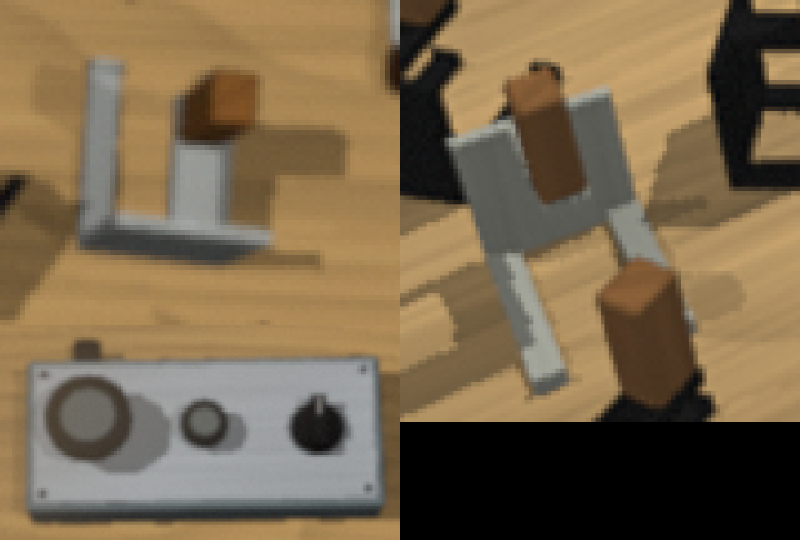

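```bash
cat > h.py <<'E'
import numpy as np,cv2
from scipy.spatial.transform import Rotation as Rn
from rig import env,viewer,job
def cam(n):
    c=viewer.get_calibration(n); f=210/np.tan(np.radians(c['vfov'])/2)
    if n=="wrist":
        s=env.observe(); T=np.eye(4); T[:3,:3]=Rn.from_quat(s['ee_rot']).as_matrix(); T[:3,3]=s['tcp_pos']
        M=T@c['T_tool_cam']
    else: M=np.linalg.inv(c['extrinsics'])
    return f,c['cx'],c['cy'],M
def ray(C,u,v,z):
    f,cx,cy,M=C; d=M[:3,:3]@np.array([(u-cx)/f,-(v-cy)/f,-1]); o=M[:3,3]
    return o+d*(z-o[2])/d[2]
def proj(C,p):
    f,cx,cy,M=C; q=np.linalg.inv(M)@np.append(p,1); return cx+f*q[0]/-q[2],cy-f*q[1]/-q[2]
E
python3 - <<'E'
from h import *
np.set_printoptions(precision=1,suppress=True)
T=cam("top");S=cam("scene")
ct=lambda u,v:(400+u/5,195+v/5)
cs=lambda u,v:(110+(u-400)/4.444,230+v/4.444)
print("distort?",{k for k in viewer.get_calibration("top")})
print("grip top T",ray(T,*ct(236,97),122),"S",ray(S,*cs(533,80),122))
print("plate top ends S",ray(S,*cs(452,140),70),ray(S,*cs(612,93),70))
print("tine tips/left: S",ray(S,*cs(548,385),6),"T tine tip",ray(T,*ct(105,62),9),"T tine back",ray(T,*ct(107,215),6))
cb=lambda u,v:(220+u*130/400,135+(v-325)*70/215)
print("knob top T",ray(T,*cb(87,415),89),"edge",ray(T,*cb(45,418),80),ray(T,*cb(131,418),80))
print("knob S",ray(S,363,210,89))
print("box corners T",[ray(T,*cb(*p),45) for p in((28,365),(378,360),(383,502),(30,512))])
print("knobs",[ray(T,*cb(*p),70) for p in((204,420),(318,425))])
print("tray rims T",[ray(T,*p,22) for p in((97,170),(171,166),(178,265),(100,272))])
E
```

```text
distort? {'extrinsics', 'cy', 'cx', 'vfov'}
grip top T [ 501.2 -346.8  122. ] S [ 498.9 -343.3  122. ]
plate top ends S [ 451.3 -373.3   70. ] [ 461.8 -306.9   70. ]
tine tips/left: S [ 542.5 -376.8    6. ] T tine tip [ 542. -322.    9.] T tine back [ 469.6 -322.4    6. ]
knob top T [604.9  83.5  89. ] edge [604.2 114.9  80. ] [606.9  51.8  80. ]
knob S [608.8  82.8  89. ]
box corners T [array([657.2, 134.5,  45. ]), array([ 672.6, -132.1,   45. ]), array([ 560.5, -137.6,   45. ]), array([541.5, 125.3,  45. ])]
knobs [array([610.9,  -1.6,  70. ]), array([610.6, -85.9,  70. ])]
tray rims T [array([597.1, 447.1,  22. ]), array([614.5, 272.4,  22. ]), array([380.5, 234.6,  22. ]), array([357. , 409.8,  22. ])]
```

The crop confirms the steel puller, with its mouth to about +x and its grip top at top-view pixel (447,214). It also shows the big knob at (248,165) on the left (+y) end of the box. I'll move above the puller for a wrist look.

```bash
cat >> h.py <<'E'
def goal(p,yaw,base=None):
    """dp, turn for TCP p with tool pointing down and tool y at world yaw (deg)"""
    s=env.observe(); R=Rn.from_quat(s['ee_rot']); y=np.radians(yaw); c,n=np.cos(y),np.sin(y)
    G=Rn.from_matrix(np.array([[-n,c,0],[c,n,0],[0,0,-1.]]))
    if G.as_matrix()[0,0]*-n<0: raise SystemExit
    print(np.round(R.inv().apply(np.array(p)-s['tcp_pos']),1),np.round((R.inv()*G).as_rotvec(),3),"t",round(s['clock'],2),"at",s['tcp_pos'].round(1))
E
python3 - <<'E'
from h import *
goal([560,200,250],75)
goal([560,-100,250],81)
goal([500,-345,250],81)
E
```

```text
[-442.4 -202.1  -19.2] [-0.002 -0.    -0.127] t 0.1 at [227.2 554.7 230.5]
[-556.1 -479.7  -18.7] [-0.002 -0.    -0.232] t 0.1 at [227.2 554.7 230.5]
[-593.5 -729.2  -18.4] [-0.002 -0.    -0.232] t 0.1 at [227.2 554.7 230.5]
```

Emit:
play_rows(dp=[[-442,-202,-20],[-442,-202,-20],[-442,-202,-20],[-442,-202,-20],[-442,-202,-20],[-442,-202,-20],[-442,-202,-20],[-442,-202,-20],[-442,-202,-20],[-556,-480,-20],[-556,-480,-20],[-556,-480,-20]], turn=[[0,0,-0.23],[0,0,-0.23],[0,0,-0.23],[0,0,-0.23],[0,0,-0.23],[0,0,-0.23],[0,0,-0.23],[0,0,-0.23],[0,0,-0.23],[0,0,-0.23],[0,0,-0.23],[0,0,-0.23]], claw=[1,1,1,1,1,1,1,1,1,1,1,1])

```text
clock: 1.3
tcp_pos: [545.5, 77.0, 249.9]
ee_rot: [0.079, 0.997, -0.0, -0.0]
contact_force: [1.7, -0.0, 1.5]
finger_gap: 1.001
grip_force: 0.0
```

```bash
python3 - <<'E'
from h import *
print(env.observe()['joint_pos'].round(2)); goal([500,-345,250],81)
E
```

```text
[ 0.14  0.21 -0.13  1.22 -0.    0.3 ]
[ -21.7 -423.9    0. ] [-0.    -0.001 -0.002] t 1.3 at [545.5  77.  249.9]
```

Emit:
play_rows(dp=[[-22,-424,0],[-22,-424,0],[-22,-424,0],[-22,-424,0],[-22,-424,0],[-22,-424,0],[-22,-424,0],[-22,-424,0],[-22,-424,0],[-22,-424,0],[-22,-424,0]], turn=[[0,0,0],[0,0,0],[0,0,0],[0,0,0],[0,0,0],[0,0,0],[0,0,0],[0,0,0],[0,0,0],[0,0,0],[0,0,0]], claw=[1,1,1,1,1,1,1,1,1,1,1])

```text
clock: 2.4
tcp_pos: [499.9, -343.2, 249.8]
ee_rot: [0.08, 0.997, 0.001, -0.001]
contact_force: [-0.9, 0.6, -0.8]
finger_gap: 1.001
grip_force: 0.0
```

```bash
python3 - <<'E'
from h import *
s=env.observe(); print(s['tcp_pos'],s['ee_rot'],s['joint_pos'].round(2)); cv2.imwrite("pics/w1.png",viewer.capture("wrist"))
E
```

```text
[ 499.86813207 -343.19928342  249.7535175 ] [ 7.99746284e-02  9.96796608e-01  5.39470573e-04 -5.39145688e-04] [-0.6   0.32  0.    1.26  0.   -0.44]
```

View pics/w1.png

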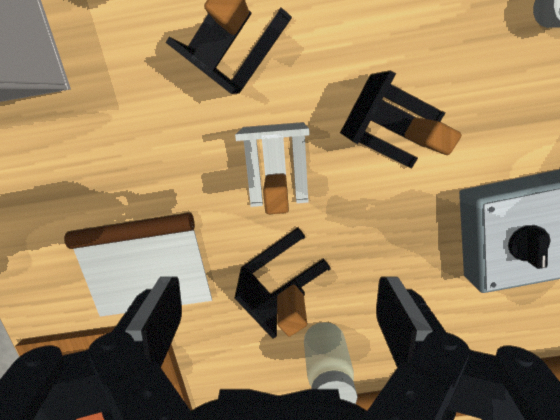

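```bash
python3 - <<'E'
from h import *
im=cv2.imread("pics/w1.png"); C=cam("wrist")
print("proj grip base/top back/top front",[np.round(proj(C,p),0) for p in([488,-343,70],[488,-343,122],[512,-343,122])])
h=cv2.cvtColor(im,cv2.COLOR_BGR2HSV)
cv2.imwrite("pics/c2.png",cv2.resize(im[115:220,225:325],(800,600) if 0 else (571,600),interpolation=3))
m=(h[...,2]<150)&(h[...,1]>120); m[:165]=0;m[225:]=0;m[:,:255]=0;m[:,297:]=0
ys,xs=np.nonzero(m); print("grip mask",xs.min(),xs.max(),ys.min(),ys.max())
E
```

```text
proj grip base/top back/top front [array([276., 171.]), array([275., 186.]), array([280., 213.])]
grip mask 263 293 165 213
```

View pics/c2.png

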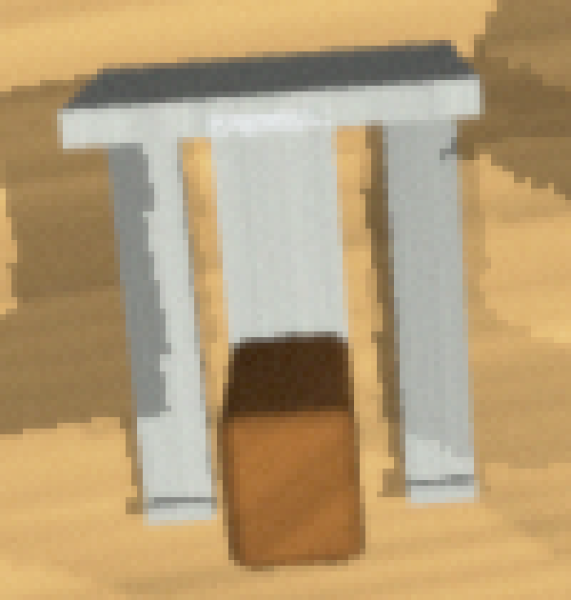

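```bash
python3 - <<'E'
from h import *
np.set_printoptions(precision=1,suppress=True)
C=cam("wrist"); P=lambda u,v,z:ray(C,225+u/5.71,115+v/5.71,z)
g=np.array([P(*p,122) for p in((228,415),(350,410),(362,558),(238,567))]); print(g,g.mean(0))
for p,q in((g[0],g[1]),(g[3],g[2]),(P(60,115,70),P(482,82,70)),(P(145,507,9),P(475,482,9))):
    d=q-p; print("y-dir yaw",np.degrees(np.arctan2(d[1],d[0])),np.linalg.norm(d))
x=g[2]+g[3]-g[0]-g[1]; print("xyaw",np.degrees(np.arctan2(x[1],x[0])))
pt=(P(60,115,70)+P(482,82,70))/2; print("plate top mid back",pt, "grip ctr by tips", (P(145,507,9)+P(475,482,9))/2)
E
```

```text
[[ 488.4 -351.6  122. ]
 [ 490.4 -334.3  122. ]
 [ 512.8 -336.   122. ]
 [ 511.3 -354.1  122. ]] [ 500.7 -344.   122. ]
y-dir yaw 83.22730454840654 17.373581834588943
y-dir yaw 85.19270521592381 18.15881745397598
y-dir yaw 85.21854312989788 68.1631612622156
y-dir yaw 85.33820482777267 67.71708726949907
xyaw -5.267165285036504
plate top mid back [ 451.4 -340.    70. ] grip ctr by tips [ 537.8 -347.2    9. ]
```

```bash
python3 - <<'E'
from h import *
goal([501,-344,80],85.2)
E
```

```text
[ -1.3  -1.5 170. ] [ 0.001 -0.001 -0.075] t 2.45 at [ 500.1 -342.5  250. ]
```

Emit:
play_rows(dp=[[-1,-1.5,40],[-1,-1.5,80],[-1,-1.5,110],[-1,-1.5,135],[-1,-1.5,155],[-1,-1.5,165],[-1,-1.5,170],[-1,-1.5,170],[-1,-1.5,170]], turn=[[0,0,-0.075],[0,0,-0.075],[0,0,-0.075],[0,0,-0.075],[0,0,-0.075],[0,0,-0.075],[0,0,-0.075],[0,0,-0.075],[0,0,-0.075]], claw=[1,1,1,1,1,1,1,1,1])

```text
clock: 3.35
tcp_pos: [501.9, -344.9, 81.6]
ee_rot: [0.042, 0.999, -0.0, 0.001]
contact_force: [0.2, 0.5, 1.0]
finger_gap: 0.998
grip_force: 0.0
```

Emit:
play_rows(dp=[[0,0,0],[0,0,0],[0,0,0],[0,0,0],[0,0,0],[0,0,0],[0,0,0],[0,0,0],[0,0,0],[0,0,0]], turn=[[0,0,0],[0,0,0],[0,0,0],[0,0,0],[0,0,0],[0,0,0],[0,0,0],[0,0,0],[0,0,0],[0,0,0]], claw=[0,-0.3,-1,-1,-1,-1,-1,-1,-1,-1])

```text
clock: 4.35
tcp_pos: [501.3, -344.8, 80.6]
ee_rot: [0.042, 0.999, -0.0, 0.0]
contact_force: [0.5, -0.2, 2.1]
finger_gap: 0.224
grip_force: 61.1
```

```bash
python3 - <<'E'
from h import *
s=env.observe(); print(s); goal([545,-100,240],90)
E
```

```text
{'clock': 4.35, 'joint_pos': array([-6.02563021e-01,  4.26056807e-01, -2.43401185e-01,  9.01018953e-01,
       -5.05521945e-05, -5.18737817e-01]), 'joint_velocities': array([-0.00032301,  0.0010355 ,  0.00012724,  0.00055478,  0.00014699,
       -0.00030831]), 'joint_torque': array([ 1.85542535e-01, -5.58865070e+01,  2.94472986e+01,  8.66103871e-02,
       -6.21294515e-03, -4.50249820e-02]), 'tcp_pos': array([ 501.25620004, -344.83747705,   80.59397714]), 'ee_rot': array([ 4.19003358e-02,  9.99121782e-01, -1.06320126e-04,  1.21803452e-04]), 'contact_force': array([ 0.49230327, -0.22389418,  2.11763444]), 'wrist_torque': array([ 0.06223146, -0.02303588, -0.02293774]), 'grip_force': 61.11228346824646, 'finger_gap': 0.22429429814308038}
[ -23.1  247.6 -159.5] [-0.     0.    -0.084] t 4.35 at [ 501.3 -344.8   80.6]
```

Emit:
play_rows(dp=[[0,0,-20],[0,0,-60],[0,0,-105],[0,0,-145],[-20,40,-150],[-24,80,-150],[-28,125,-150],[-32,170,-150],[-36,215,-150],[-40,260,-150],[-44,300,-150],[-45,328,-150]], turn=[[0,0,0],[0,0,0],[0,0,0],[0,0,0],[0,0,-0.05],[0,0,-0.1],[0,0,-0.1],[0,0,-0.1],[0,0,-0.1],[0,0,-0.1],[0,0,-0.1],[0,0,-0.1]], claw=[-1,-1,-1,-1,-1,-1,-1,-1,-1,-1,-1,-1])

```text
clock: 5.55
tcp_pos: [573.1, -18.9, 229.7]
ee_rot: [-0.009, 1.0, 0.0, -0.001]
contact_force: [-0.2, 0.8, -1.9]
finger_gap: 0.222
grip_force: 60.8
```

Emit:
play_rows(dp=[[0,0,0],[0,0,0]], turn=[[0,0,0],[0,0,0]], claw=[-1,-1])

```text
clock: 5.75
tcp_pos: [572.9, -21.1, 229.8]
ee_rot: [-0.009, 1.0, -0.0, -0.001]
contact_force: [-0.2, -1.5, -2.9]
finger_gap: 0.225
grip_force: 60.8
```

```bash
python3 - <<'E'
from h import *
s=env.observe(); print(s['tcp_pos'],s['ee_rot'],s['contact_force'],s['finger_gap']); cv2.imwrite("pics/w2.png",viewer.capture("wrist"))
E
```

```text
[572.91733596 -21.12274876 229.77040731] [-8.93619364e-03  9.99959775e-01 -2.20414247e-04 -7.37307937e-04] [-0.21347191 -1.47254458 -2.86537493] 0.22486315036014434
```

View pics/w2.png

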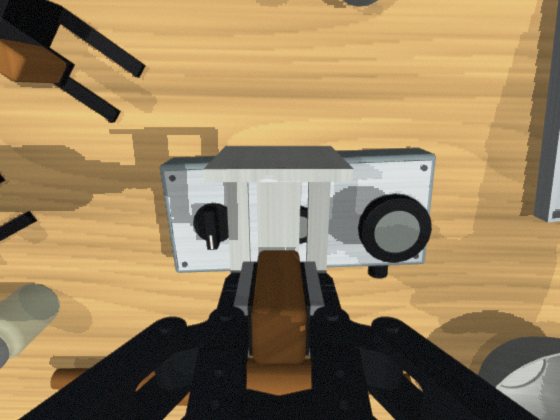

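```bash
python3 - <<'E'
from h import *
np.set_printoptions(precision=1,suppress=True)
im=cv2.imread("pics/w2.png"); C=cam("wrist"); h=cv2.cvtColor(im,cv2.COLOR_BGR2HSV)
g=cv2.cvtColor(im,cv2.COLOR_BGR2GRAY)
m=((g<50)*255).astype(np.uint8); m[:, :350]=0;m[:,440:]=0;m[:185]=0;m[264:]=0
cs,hi=cv2.findContours(m,cv2.RETR_CCOMP,cv2.CHAIN_APPROX_NONE)
for c,k in zip(cs,hi[0]):
    if len(c)>60:
        e=cv2.fitEllipse(c); print(k[3],e)
        for z in (75,81,89): print(z,ray(C,*e[0],z), "diam", np.linalg.norm(ray(C,e[0][0]-e[1][0]/2,e[0][1],z)-ray(C,e[0][0]+e[1][0]/2,e[0][1],z)))
P=[ray(C,*p,45) for p in((163,169),(433,156),(425,261),(178,271))]
print(np.array(P))
for a,b in((0,1),(3,2)):
    d=P[b]-P[a]; print(np.degrees(np.arctan2(d[1],d[0])),np.linalg.norm(d))
E
```

```text
-1 ((394.1238708496094, 227.65744018554688), (66.31615447998047, 71.44869995117188), 83.11862182617188)
75 [607.2  86.5  75. ] diam 61.74102535879329
81 [604.7  84.2  81. ] diam 60.49548540141785
89 [601.5  81.3  89. ] diam 58.83476545825062
0 ((396.6487121582031, 231.23573303222656), (42.55570602416992, 48.51051330566406), 62.460994720458984)
75 [610.7  89.3  75. ] diam 39.765297281099315
81 [608.2  87.   81. ] diam 38.96308730171047
89 [604.9  84.   89. ] diam 37.893473995858734
[[ 561.6 -133.4   45. ]
 [ 545.   125.5   45. ]
 [ 656.7  135.    45. ]
 [ 672.6 -127.7   45. ]]
93.66794974561705 259.409882364398
93.45195887370292 263.1896499177941
```

```bash
python3 - <<'E'
from h import *
goal([505,78,230],93.5)
goal([505,78,135],93.5)
E
```

```text
[ 6.63e+01  1.01e+02 -1.00e-01] [-0.    -0.001 -0.045] t 5.8 at [573.  -21.9 229.9]
[ 66.2 101.1  94.9] [-0.    -0.001 -0.045] t 5.8 at [573.  -21.9 229.9]
```

Emit:
play_rows(dp=[[22,33,0],[44,67,0],[66,101,0],[66,101,30],[66,101,60],[66,101,80],[66,101,92],[66,101,95],[66,101,95],[66,101,95]], turn=[[0,0,-0.045],[0,0,-0.045],[0,0,-0.045],[0,0,-0.045],[0,0,-0.045],[0,0,-0.045],[0,0,-0.045],[0,0,-0.045],[0,0,-0.045],[0,0,-0.045]], claw=[-1,-1,-1,-1,-1,-1,-1,-1,-1,-1])

```text
clock: 6.8
tcp_pos: [506.8, 78.0, 136.5]
ee_rot: [-0.03, 1.0, 0.0, 0.001]
contact_force: [0.5, 0.4, -1.9]
finger_gap: 0.228
grip_force: 60.9
```

```bash
python3 - <<'E'
from h import *
a=viewer.capture("scene"); C=cam("scene"); print(np.round([proj(C,p) for p in ([605,84,89],[505,78,54])]))
b=viewer.capture("top")
A=cv2.resize(a[120:270,270:430],(640,600),interpolation=3)
cv2.imwrite("pics/s2.png",A); cv2.imwrite("pics/t2.png",b)
goal([604.8,84.2,135],93.5)
E
```

```text
[[362. 209.]
 [329. 201.]]
[-98.2  -0.    1.7] [ 0.     0.002 -0.   ] t 6.9 at [506.7  78.2 136.5]
```

View pics/s2.png

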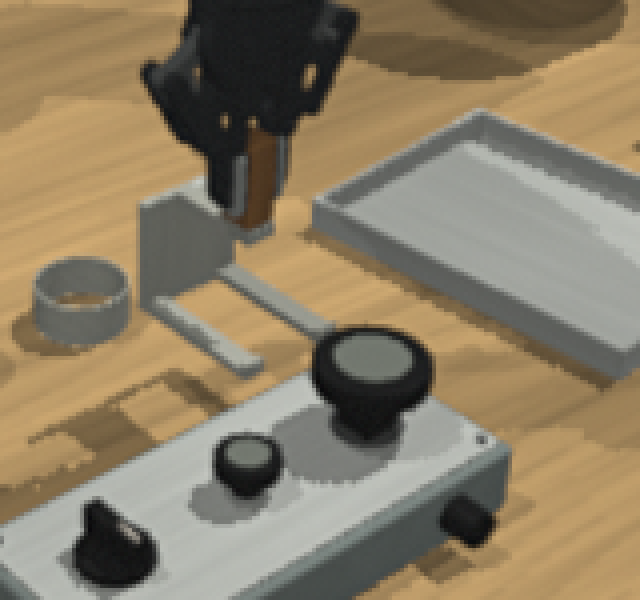

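The crop shows the puller level, its tine tips at crop (250,365) and (320,325) pointing at the knob (373,358), whose position matches the measurement. I'll slide it in slowly.

Emit:
play_rows(dp=[[-15,0,1],[-30,0,1],[-42,0,1],[-54,0,1],[-65,0,1],[-75,0,1],[-84,0,1],[-92,0,1],[-98,0,1],[-98,0,1],[-98,0,1]], turn=[[0,0,0],[0,0,0],[0,0,0],[0,0,0],[0,0,0],[0,0,0],[0,0,0],[0,0,0],[0,0,0],[0,0,0],[0,0,0]], claw=[-1,-1,-1,-1,-1,-1,-1,-1,-1,-1,-1])

```text
clock: 8.0
tcp_pos: [603.4, 84.3, 134.3]
ee_rot: [-0.031, 1.0, -0.0, -0.0]
contact_force: [0.5, 0.4, -1.4]
finger_gap: 0.225
grip_force: 60.9
```

```bash
python3 - <<'E'
from h import *
a=viewer.capture("scene"); b=viewer.capture("top")
A=cv2.resize(a[140:260,300:440],(700,600),interpolation=3)
cv2.imwrite("pics/s3.png",A); cv2.imwrite("pics/t3.png",b)
goal([604.8,84.2,160],93.5)
E
```

```text
[ -1.6  -0.1 -25.6] [-0.    -0.001  0.   ] t 8.1 at [603.1  84.2 134.4]
```

View pics/s3.png

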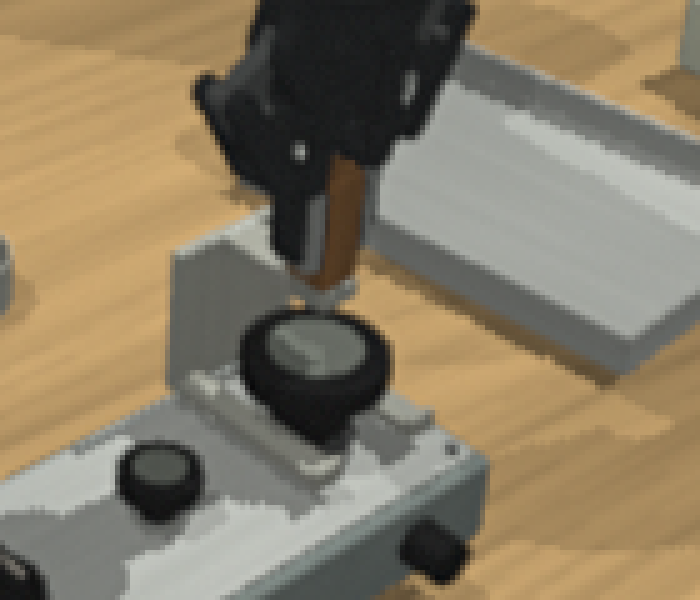

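The fork now straddles the hub, with both tine tips beyond it (crop (320,465) and (410,415)). I'll pull up slowly.

Emit:
play_rows(dp=[[-1,0,-5],[-1,0,-9],[-1,0,-12],[-1,0,-15],[-1,0,-18],[-1,0,-21],[-1,0,-24],[-1,0,-27],[-1,0,-30],[-1,0,-33],[-1,0,-36],[-1,0,-39]], turn=[[0,0,0],[0,0,0],[0,0,0],[0,0,0],[0,0,0],[0,0,0],[0,0,0],[0,0,0],[0,0,0],[0,0,0],[0,0,0],[0,0,0]], claw=[-1,-1,-1,-1,-1,-1,-1,-1,-1,-1,-1,-1])

```text
clock: 9.3
tcp_pos: [604.8, 84.4, 174.2]
ee_rot: [-0.031, 1.0, 0.0, 0.0]
contact_force: [0.5, -0.4, -2.6]
finger_gap: 0.224
grip_force: 60.8
```

Emit:
play_rows(dp=[[0,0,-3],[0,0,-6],[0,0,-9],[0,0,-12],[0,0,-15],[0,0,-18],[0,0,-21],[0,0,-24],[0,0,-25],[0,0,-25]], turn=[[0,0,0],[0,0,0],[0,0,0],[0,0,0],[0,0,0],[0,0,0],[0,0,0],[0,0,0],[0,0,0],[0,0,0]], claw=[-1,-1,-1,-1,-1,-1,-1,-1,-1,-1])

```text
clock: 10.3
tcp_pos: [604.8, 84.3, 198.6]
ee_rot: [-0.031, 1.0, 0.0, 0.0]
contact_force: [-0.1, -0.7, -2.6]
finger_gap: 0.228
grip_force: 60.8
```

```bash
python3 - <<'E'
from h import *
a=viewer.capture("scene"); w=viewer.capture("wrist")
A=cv2.resize(a[120:260,310:430],(514,600),interpolation=3)
cv2.imwrite("pics/s4.png",A); cv2.imwrite("pics/w4.png",w)
goal([604.8,84.2,200],93.5); print(env.observe()['ee_rot'].round(4),env.observe()['contact_force'])
# tray from wrist/scene: rim corners are measured later
E
```

```text
[-0.2 -0.1 -1.7] [-0. -0.  0.] t 10.4 at [604.6  84.3 198.3]
[-3.060e-02  9.995e-01 -0.000e+00 -1.000e-04] [ 0.21100976  0.35456329 -3.34586179]
```

View pics/s4.png

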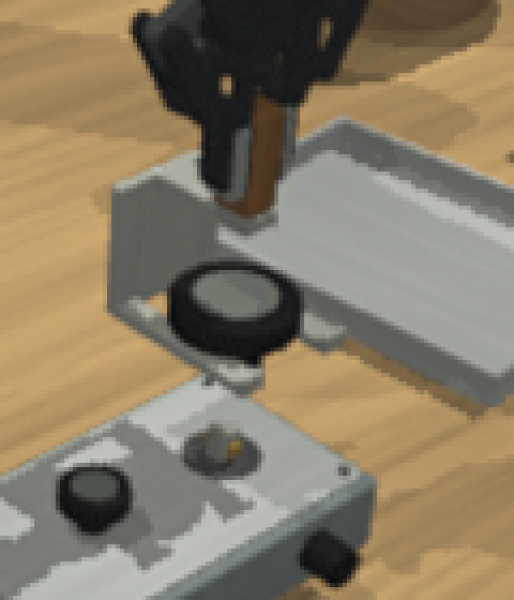

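The crop shows the knob riding level on the fork at (235,300), with the bare spindle below at (220,445). I'll carry it gently to the pan.

```bash
python3 - <<'E'
from h import *
goal([492,342,200],97.3)
E
```

```text
[ 96.6 264.1  -1.7] [-0.    -0.    -0.066] t 10.4 at [604.6  84.3 198.3]
```

Emit:
play_rows(dp=[[1,3,0],[3,9,0],[7,19,0],[12,33,0],[18,49,0],[25,67,0],[32,86,0],[39,105,0],[46,124,0],[53,143,0],[60,162,0],[67,181,0]], turn=[[0,0,0],[0,0,0],[0,0,-0.01],[0,0,-0.01],[0,0,-0.02],[0,0,-0.02],[0,0,-0.03],[0,0,-0.03],[0,0,-0.04],[0,0,-0.05],[0,0,-0.06],[0,0,-0.066]], claw=[-1,-1,-1,-1,-1,-1,-1,-1,-1,-1,-1,-1])

```text
clock: 11.6
tcp_pos: [525.3, 262.8, 198.5]
ee_rot: [-0.065, 0.998, 0.0, -0.0]
contact_force: [-0.0, 0.4, -2.6]
finger_gap: 0.226
grip_force: 60.8
```

Emit:
play_rows(dp=[[7,18,0],[13,34,0],[18,49,0],[22,61,0],[25,70,0],[27,77,0],[28,81,0],[29,83,0],[29,83,0],[29,83,0]], turn=[[0,0,0],[0,0,0],[0,0,0],[0,0,0],[0,0,0],[0,0,0],[0,0,0],[0,0,0],[0,0,0],[0,0,0]], claw=[-1,-1,-1,-1,-1,-1,-1,-1,-1,-1])

```text
clock: 12.6
tcp_pos: [487.6, 339.2, 198.4]
ee_rot: [-0.063, 0.998, -0.0, 0.0]
contact_force: [0.3, 0.1, -2.1]
finger_gap: 0.228
grip_force: 61.0
```

```bash
python3 - <<'E'
from h import *
a=viewer.capture("scene"); b=viewer.capture("top")
A=cv2.resize(a[90:230,330:480],(640,597),interpolation=3)
B=b[140:300,70:220]; B=cv2.resize(B,None,fx=1,fy=1)
A[:160,:150]=B
cv2.imwrite("pics/s5.png",A)
goal([492,342,84.6],97.3); print(env.observe()['contact_force'])
E
```

```text
[ -4.7   2.3 113.9] [-0.     0.    -0.001] t 12.7 at [487.6 339.2 198.5]
[-0.72023611  0.06806844 -2.73997524]
```

View pics/s5.png

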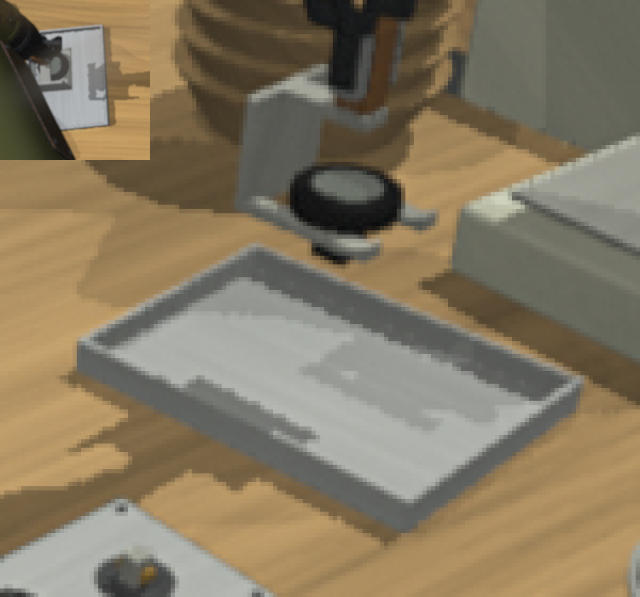

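```bash
python3 - <<'E'
from h import *
C=cam("scene"); P=np.array([ray(C,330+u/4.267,90+v/4.267,22) for u,v in((258,246),(583,380),(408,508),(78,343))]); print(P.round(),P.mean(0).round(1))
E
```

```text
[[362. 413.  22.]
 [595. 449.  22.]
 [624. 267.  22.]
 [388. 235.  22.]] [492.1 341.3  22. ]
```

The scene view puts the pan centre at (492,341), matching the earlier estimate. I'll lower.

Emit:
play_rows(dp=[[-1,0,4],[-2,1,12],[-3,1,24],[-4,2,38],[-4,2,52],[-4,2,66],[-4,2,76],[-4,2,84],[-4,2,89],[-4,2,92],[-4,2,94],[-4,2,96]], turn=[[0,0,0],[0,0,0],[0,0,0],[0,0,0],[0,0,0],[0,0,0],[0,0,0],[0,0,0],[0,0,0],[0,0,0],[0,0,0],[0,0,0]], claw=[-1,-1,-1,-1,-1,-1,-1,-1,-1,-1,-1,-1])

```text
clock: 13.9
tcp_pos: [491.5, 342.4, 102.9]
ee_rot: [-0.064, 0.998, 0.0, 0.001]
contact_force: [-0.8, 0.7, -1.8]
finger_gap: 0.226
grip_force: 60.9
```

Emit:
play_rows(dp=[[0,0,2],[0,0,4],[0,0,6],[0,0,8],[0,0,10],[0,0,12],[0,0,14],[0,0,15],[0,0,16],[0,0,16]], turn=[[0,0,0],[0,0,0],[0,0,0],[0,0,0],[0,0,0],[0,0,0],[0,0,0],[0,0,0],[0,0,0],[0,0,0]], claw=[-1,-1,-1,-1,-1,-1,-1,-1,-1,-1])

```text
clock: 14.9
tcp_pos: [491.0, 342.0, 86.3]
ee_rot: [-0.064, 0.998, -0.0, -0.0]
contact_force: [-0.1, 0.3, -2.0]
finger_gap: 0.226
grip_force: 60.9
```

Emit:
play_rows(dp=[[0,0,0.5],[0,0,1],[0,0,1.2],[0,0,1.2],[0,0,1.2]], turn=[[0,0,0],[0,0,0],[0,0,0],[0,0,0],[0,0,0]], claw=[-1,-1,-1,-1,-1])

```text
clock: 15.4
tcp_pos: [491.1, 342.0, 85.3]
ee_rot: [-0.064, 0.998, 0.0, 0.0]
contact_force: [0.2, 0.8, -3.4]
finger_gap: 0.222
grip_force: 60.9
```

Emit:
play_rows(dp=[[0,0,0.4],[0,0,0.8],[0,0,0.8],[0,0,0.8]], turn=[[0,0,0],[0,0,0],[0,0,0],[0,0,0]], claw=[-1,-1,-1,-1])

```text
clock: 15.8
tcp_pos: [491.2, 342.1, 84.6]
ee_rot: [-0.064, 0.998, 0.0, 0.0]
contact_force: [-0.6, -0.6, -0.2]
finger_gap: 0.226
grip_force: 61.3
```

Emit:
play_rows(dp=[[0,0,0.4],[0,0,0.4],[0,0,0.4]], turn=[[0,0,0],[0,0,0],[0,0,0]], claw=[-1,-1,-1])

```text
clock: 16.1
tcp_pos: [491.2, 342.0, 84.6]
ee_rot: [-0.064, 0.998, 0.0, 0.0]
contact_force: [-1.6, -2.3, 5.2]
finger_gap: 0.226
grip_force: 62.0
```

Emit:
play_rows(dp=[[0,0,0],[0,0,0],[0,0,0],[0,0,0],[0,0,0],[0,0,0],[0,0,0],[0,0,0]], turn=[[0,0,0],[0,0,0],[0,0,0],[0,0,0],[0,0,0],[0,0,0],[0,0,0],[0,0,0]], claw=[-0.4,-0.2,0,0.2,0.4,0.6,0.6,0.6])

```text
clock: 16.9
tcp_pos: [491.1, 342.0, 84.0]
ee_rot: [-0.064, 0.998, 0.0, -0.0]
contact_force: [0.5, -0.1, 0.8]
finger_gap: 0.8
grip_force: 0.0
```

Emit:
play_rows(dp=[[0,0,-10],[0,0,-30],[0,0,-60],[0,0,-100],[0,0,-140],[0,0,-160],[0,0,-160],[0,0,-160]], turn=[[0,0,0],[0,0,0],[0,0,0],[0,0,0],[0,0,0],[0,0,0],[0,0,0],[0,0,0]], claw=[0.6,0.6,0.6,0.6,0.6,0.6,0.6,0.6])

```text
clock: 17.7
tcp_pos: [491.3, 342.2, 244.7]
ee_rot: [-0.064, 0.998, 0.0, 0.001]
contact_force: [-0.0, -1.4, -0.7]
finger_gap: 0.801
grip_force: 0.0
```

```bash
python3 - <<'E'
from h import *
np.set_printoptions(precision=1,suppress=True)
S=cam("scene"); W=cam("wrist"); a=viewer.capture("scene"); w=viewer.capture("wrist")
for n,im,C,p in(("s",a,S,[491,342,48]),("w",w,W,[491,342,48])):
    cv2.imwrite(f"pics/end_{n}.png",im); u,v=map(int,proj(C,p)); print(n,(u,v))
    h=cv2.cvtColor(im,cv2.COLOR_BGR2HSV); x0,y0=max(u-60,0),max(v-60,0); q=im[y0:v+60,x0:u+60]; hh=h[y0:v+60,x0:u+60]
    for nm,m in(("black",q.max(2)<55),("brown",(hh[...,1]>120)&(hh[...,2]<170))):
        k,L,st,ce=cv2.connectedComponentsWithStats(m.astype(np.uint8))
        for i in range(1,k):
            if st[i,4]>60: 
                c=ce[i]+[x0,y0]; print(nm,c,st[i]+[x0,y0,0,0,0],"@40",ray(C,*c,40),"@122+4",ray(C,*c,110))
E
```

```text
s (407, 165)
black [406.7 172.4] [395 161  26  23 277] @40 [503.5 327.7  40. ] @122+4 [579.1 236.3 110. ]
brown [410.8 147.2] [405 137  13  22 228] @40 [416.1 434.9  40. ] @122+4 [501.9 330.9 110. ]
w (277, 178)
black [257.4 176.5] [248 150  19  55 588] @40 [493.6 321.1  40. ] @122+4 [476.1 323.2 110. ]
black [299.6 176.3] [291 150  18  55 563] @40 [487.9 364.3  40. ] @122+4 [471.5 357.7 110. ]
brown [278.6 196.1] [266 176  26  40 925] @40 [511.8 345.5  40. ] @122+4 [490.6 342.7 110. ]
```

The measurements agree with an upright puller at (491,342), and the knob's head shows evenly on both sides of the grip. The gripper is clear of everything, so I'm handing in.

```bash
python3 -c "
from rig import job; print(job.close_job())"
```

```text
the job is handed in; nothing more can be done
None
```

The big knob was pulled straight up off its spindle with the steel puller, without the fingers touching it. Both now stand in the small sheet pan, released with the gripper clear, and the job was handed in at about 18 s of the 64 s limit; the judge's verdict was not shown.

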